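Dock the card reader in its sprung charging stand

TASK

Put the card reader on charge: take the orange knob and draw the stand's sprung curved arm right back until it stays back by itself, lay the reader flat on the plate and slide its contact end in under the lip of the contact jaw until it is pressed firmly but gently home against the contacts, then take the knob again and ease the arm back until its nose clamps the reader against the side ledge. The jaw is set a little differently every time, so feel for it; push with about 6 to 12 newtons for a moment, never more than 16. Do not let the arm snap shut, and leave the other things on the bar where they are.

Things in the scene. Friction and masses are not known exactly. Their poses are not given: they have to be found in the camera images.
- stand: Low charging stand fixed to the counter: dark plate, top 10 mm above the counter. Origin: counter level under the centre of a reader seated with the contact jaw fully back; +x to the jaw, +y to the curved arm. Plate x -56 to +100, y -50 to +66 mm. Side ledge: aluminium block, x +5 to +45, inner face y -30 mm, 13 mm above the plate; the reader's -y side lies against it.
- card_reader: Black card reader 90 x 60 x 16 mm (x, y, z), about 0.19 kg, lying flat, keys up. Origin: centre of its underside. Screen and contact end (four brass pads on the end face) at +x, red, yellow and green keys at -x. The contact end goes against the jaw's face. Grip it across its 60 mm width at about x -20 mm, so the fingers stay clear of the side ledge.
- reader_contacts (a point): Middle of the reader's contact end face, at its x +45, z +8 mm.
- clip_arm (a joint): Swing of the curved steel arm on its upright pivot, rad: 0 shut with nothing in the stand, about 0.07 nose on a reader that lies against the side ledge, 0.80 fully back. Growing values turn it clockwise from above, away from the seat. Over-centre spring: driven shut below 0.40, driven back above; 7 to 9 N at the knob at either end, falling to none at 0.40. Let go below 0.40 it snaps shut.
- clip_hinge (a point): The arm's pivot axis (vertical), at stand x +85, y +52 mm; axes as the stand's.
- clip_knob (a point): Grip point on the orange knob at the arm's free end: upright round pin 12 mm in diameter (head 15 mm), the point on its axis, 49.5 mm above the counter; top of the head 63.5 mm, rod that carries it 15 to 23 mm above the counter. 99 mm from the pivot. With the arm on the seated reader it is at stand x -14, y +60 mm.
- clip_nose (a point): Centre of the black rubber nose of the arm, 13 mm in diameter, 18 mm above the counter, 78 mm from the pivot. Seated, it presses the reader's +y side at stand x +8 mm with about 10 N.
- service_bell: Cream desk bell on a black foot, 69 mm wide, 59 mm high. Leave it alone.
- order_pad: Green spiral order pad 140 x 93 x 14 mm. Leave it alone.
- pencil_a: Blue pencil, 162 mm long, by the order pad. Leave it alone.
- portafilter_spare: Spare portafilter with black handle, 201 mm long, lying on the counter. Leave it alone.
- tamper: Tamper with wooden handle, 58 mm wide, 84 mm high. Leave it alone.
- coffee_cup: Cup of coffee on a saucer, 84 mm wide with handle, 51 mm high. Leave it alone.
- keys_till: Bunch of keys with a green tag, lying flat. Leave it alone.
- contact_rail: Rail with the fixed edge, same frame as the stand. Its aluminium jaw (y -42 to +40 mm) has brass contacts on its upright face and is clamped by two screws: the face is anywhere from x +21 to +45 mm (not measured: feel for it). Its lip overhangs the face by 5 mm, underside 19.5 mm, top 23.5 mm above the plate. Contacts need over 5 N for 0.3 s, break above 16 N. The arm cannot push the reader home.
Mind the look-alikes: they are no part of the job. Leave any brown look-alike of the card_reader alone.

How it is judged:
By the outcome, as a careful person would: the job done as asked, in the order asked, and still so for the second after the job is handed in, with the robot touching nothing.
It also fails if it takes over 72 s, if anything falls off the work surface, if the arm or the gripper's body presses on something with over 40 N, if the wrist force passes 120 N, or if a joint passes its speed limit or range.

ROBOT

A 7-joint arm with a two-finger parallel gripper is mounted at the origin on a cart in front of the work surface, level with it; the furniture and walls round the work are solid. World frame = base frame: x ahead of the robot, y to its left, z up, the work surface at z = 0. Lengths are in m, angles in rad, forces in N, time in s.
With the tool pointing down it reaches from about 0.4 to 0.75 m from the base axis. Payload 19.5 kg.
Tool frame: the origin (TCP) lies midway between the tips of the shut fingers; the grasp point (between the pads) lies 19 mm behind it; z points along the fingers, y is the line along which they close (so a half turn about z gives the same grasp; the last joint's range is limited). The gripper opens to 85 mm and grips with 20 to 120 N. Pads are 22 mm wide; open, the fingers measure 114 mm over their backs; the gripper's body (76 mm by 85 mm) begins 54 mm behind the grasp point. The pads swing forward as they close: fully open they stand 13 mm farther back than shut.
Start: joints at [-1.206, 0.707, -0.028, 1.485, 0.022, 0.951, -0.075], TCP at [0.227, 0.528, 0.231] pointing down, gripper open.
Joint ranges: [-2.71, 2.71], [-0.32, 2.16], [-1.57, 1.52], [0, 2.45], [-1.46, 4.6], [0, 2.02], [-2.83, 2.83]. Speed limits (rad/s): [1.89, 1.89, 2.57, 2.57, 3.01, 3.01, 3.01].

INTERFACE

Orientations are given as a rotation vector (axis times angle).
In Python, from rig import r gives the robot as it stands. The module is installed in compiled form; this text tells all that it offers.
- The arm moves only by the tool jog_arm, never from a script. Its argument "rows" is a list of rows, each a list of 3 entries, a list of its own where there are three numbers: the turn, a rotation vector about the tool's x, y, z in units of 6 degrees (1.0 is 6 degrees), then the shift along the tool's x, y, z in units of 60 mm (1.0 is 60 mm), then the finger opening in mm, from 0 to 85.4. A call has 1 to 8 rows; each row shifts and turns the commanded pose from where the row before left it, along the tool's axes as they then stand; what a row does not reach is not made up. A row lasts 1/8 s, in which the tool goes at most 62.5 mm and 10.7 degrees, less where a joint would pass 70% of its speed; a pose out of reach is approached as far as the arm can. A call is refused whole if a number of a shift passes 1 or a number of a turn 1, either way. A call with a gripper value outside its range is refused whole. The fingers move at their own pace and stop on an object; the grip force is fixed at half the most. Time passes only in rows, so rows that do not move let the fingers close. It gives the time, the measured TCP pose, the force, the opening and the grip force at its end, in the units of the state.
- r.get_obs(): the state, without advancing time (a new reading comes with each control period).
- r.capture(name): name is "side" or "top" or "wrist"; returns a dict with "img" (384x512x3 uint8, red, green, blue), "vfov" (degrees; the focal length in pixels is half the picture's height over the tangent of half this angle, whatever the lens; pixels are square), "cx", "cy" (the principal point, pixels), "k1" (the pictures are not rectified: a ray, as slopes to the right and down, at radius r is drawn at 1 + k1 r^2 times it, then the intrinsics apply), "xyz" and "rotation" of the camera in the world. Camera axes: x right, y down, z forward; pixel columns grow to the right and rows downward; lengths in m; the calibration is good to about 2 mm. A picture is of the moment at which its call begins. There is no depth.
- r.finish_job(): hands the job in; it is judged then, once.
The state is a dict: "clock": time; "joints": joint angles; "joint_vel": joint speeds; "joint_torque": joint torques, N m; "eef_pos": TCP position; "tcp_rot": TCP orientation; "wrist_force": force on the tool from outside, world axes, zero at the start; "torque": the same for the moment, N m; "grip_width": opening from 0.0 (shut) to 1.0 (fully open); "grasp_force": force on a finger pad.
Only numpy, scipy, OpenCV 4.12 (cv2) and the standard library are available. Lean on these libraries where they do the work, as an engineer would, in place of code of your own. Each camera call takes 0.05 s, during which the arm holds its last target. There are 200 camera calls.

## Working session

There is one attempt and no reset: what is moved stays moved. The work goes in short steps, Python scripts to look and compute and a tool call to move; the robot and the scene stay as the last step left them, time stands still between calls to the robot, and variables do not carry over. Pictures are saved under pics/ and viewed, at most 10 in all, crops included, and the job is handed in when it is done.

Besides the shell and the picture viewer there is one more tool, called after "Emit:" as name(argument=value, ...) on one line, values as JSON. jog_arm: Moves the arm, as the interface text tells. Its arguments: {"type":"object","properties":{"rows":{"type":"array","items":{"type":"array"}}},"required":["rows"]}

```bash
mkdir -p pics
cat > h.py <<'E'
import numpy as np, cv2
from scipy.spatial.transform import Rotation as R
from rig import r
def K(c):
    f=c["img"].shape[0]/2/np.tan(np.radians(c["vfov"])/2); return f
def rotm(c):
    a=np.array(c["rotation"],float); return a if a.shape==(3,3) else R.from_rotvec(a).as_matrix()
def ray(c,u,v):
    f=K(c); d=np.array([(u-c["cx"])/f,(v-c["cy"])/f]); p=d.copy()
    for _ in range(20): p=d/(1+c["k1"]*(p@p))
    return np.array(c["xyz"]),rotm(c)@np.array([p[0],p[1],1.])
def onz(c,u,v,z):
    o,d=ray(c,u,v); return o+d*(z-o[2])/d[2]
def proj(c,P):
    q=rotm(c).T@(np.array(P)-np.array(c["xyz"])); s=q[:2]/q[2]; s=s*(1+c["k1"]*(s@s)); return s*K(c)+[c["cx"],c["cy"]]
def save(c,n): cv2.imwrite("pics/"+n,c["img"][:,:,::-1])
E
python3 - <<'E'
from h import *
o=r.get_obs(); print(o)
import pickle
for n in("top","side","wrist"):
    c=r.capture(n); pickle.dump(c,open(n+".pkl","wb"));save(c,n+"0.png"); print(n,c["vfov"],c["cx"],c["cy"],c["k1"],c["xyz"],c["rotation"])
E
```

```text
{'clock': 0.0, 'joints': array([-1.20570581,  0.70709224, -0.02759637,  1.48500581,  0.02198319,
        0.95088992, -0.0755085 ]), 'joint_vel': array([ 1.60686561e-04, -1.88592685e-03, -1.11796491e-03,  6.41598216e-05,
        1.84137037e-04,  1.12121811e-03,  1.47416301e-03]), 'joint_torque': array([-1.35546929e-04, -8.83214521e+01,  1.23452000e+00, -2.36162835e+01,
        1.69258635e-02,  6.65520929e-03,  3.59150363e-06]), 'eef_pos': array([0.22740809, 0.52783087, 0.23083222]), 'tcp_rot': array([-6.34602510e-01, -3.07663926e+00,  1.69208857e-03]), 'wrist_force': array([-0.2500292 ,  0.56414436, -0.42428261]), 'torque': array([ 0.00098951, -0.02760653,  0.02366879]), 'grasp_force': 0.0, 'grip_width': 1.000614219012325}
top 56.13222287151344 245.92073341987702 192.05846561911943 -0.08561566375284138 [0.33187392 0.10202832 1.13622348] [-1.80231704  2.39812274 -0.25328212]
side 51.341584290481876 256.2152707411531 189.34510240061215 0.043665698481065225 [ 0.00347027 -0.45932143  1.25534493] [-2.40161899  1.01386813 -0.30986408]
wrist 70.04403240058856 250.293918591102 188.99476698121018 -0.03749010142381346 [0.1633264  0.55613931 0.37340851] [2.42080106 1.59558011 0.22339291]
```

View pics/top0.png

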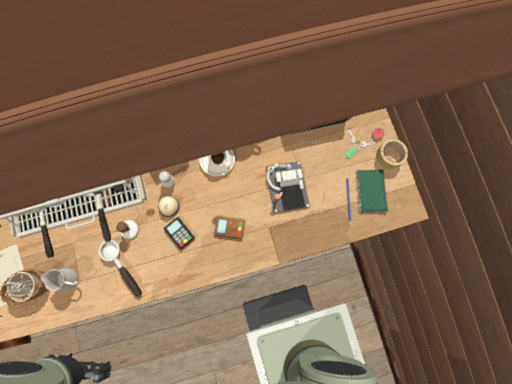

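View pics/side0.png

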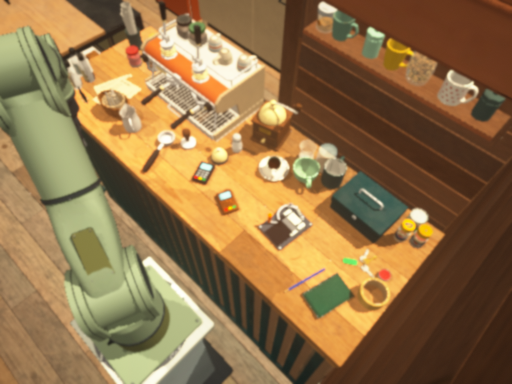

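The top view shows the black reader at (179,234), its brown look-alike at (229,228) and the stand at (288,187). The order pad is at (371,191) and the bell at (169,206). I'll check the reader and stand in one close composite.

Run:
```python
from h import *
import pickle
t=pickle.load(open("top.pkl","rb"));s=pickle.load(open("side.pkl","rb"))
def cr(c,u,v,w,h,k): return cv2.resize(c["img"][v:v+h,u:u+w,::-1],None,fx=k,fy=k,interpolation=cv2.INTER_CUBIC)
A=cr(t,262,155,50,62,8)[:300*2][:496]; B=cr(t,160,212,50,50,6); C=cr(s,254,198,60,50,6)
can=np.zeros((600,790,3),np.uint8); can[:496,:400]=A; can[:300,410:710]=B; can[300:600,410:770]=C
cv2.imwrite("pics/comp.png",can)
for n,(u,v) in dict(reader=(179,234),brown=(229,228),stand=(288,187),bell=(169,206),pad=(371,191)).items(): print(n,onz(t,u,v,0.01))
```

```text
reader [0.49654048 0.2773282  0.01      ]
brown [0.47136937 0.12136803 0.01      ]
stand [ 0.54571447 -0.09606628  0.01      ]
bell [0.59199859 0.2866007  0.01      ]
pad [ 0.45816932 -0.35085614  0.01      ]
```

View pics/comp.png

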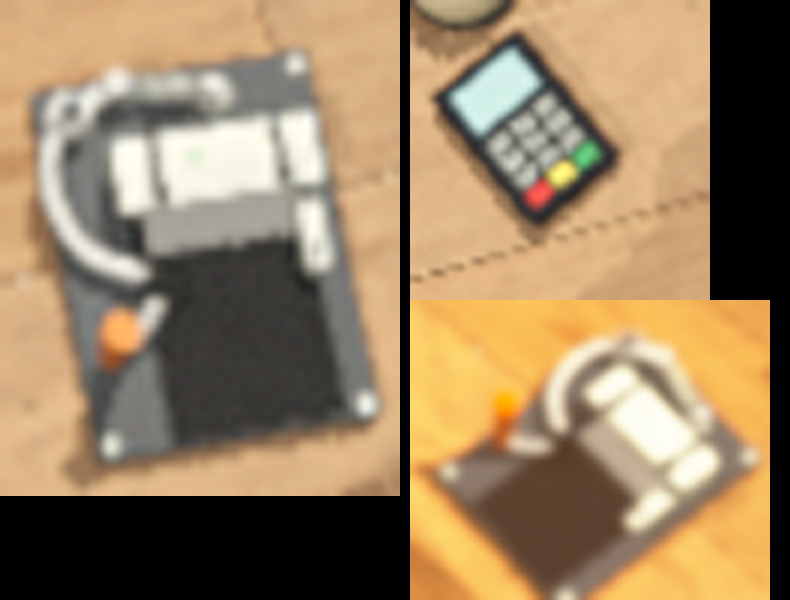

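The knob could be confused with nothing else orange nearby. It sits at crop pixel (120,335), which is top pixel (277,197). For the reader, the black one has red, yellow and green keys at (179,234) and the brown look-alike at (229,228) is rejected. The stand has its jaw up-image and its arm on the left, shut.

```bash
cat >> h.py <<'E'
def fit2(L,W):
    L=np.array(L);W=np.array(W);a=L-L.mean(0);b=W-W.mean(0)
    th=np.arctan2((a[:,0]*b[:,1]-a[:,1]*b[:,0]).sum(),(a*b).sum()); c,s=np.cos(th),np.sin(th);M=np.array([[c,-s],[s,c]])
    t=W.mean(0)-M@L.mean(0); return th,t,np.linalg.norm(L@M.T+t-W,axis=1)
def S(th,t,p): c,s=np.cos(th),np.sin(th); return np.array([[c,-s],[s,c]])@np.array(p)+t
def state():
    o=r.get_obs(); M=R.from_rotvec(o["tcp_rot"]).as_matrix(); return np.array(o["eef_pos"]),M,o
def plan(target,yawx,n,p=None,M=None):
    "rows to a tool-down pose whose tool x has world yaw yawx (deg)"
    if p is None: p,M,_=state()
    T=np.array([[np.cos(np.radians(yawx)),np.sin(np.radians(yawx)),0],[np.sin(np.radians(yawx)),-np.cos(np.radians(yawx)),0],[0,0,-1]]).T
    T=np.column_stack([[np.cos(np.radians(yawx)),np.sin(np.radians(yawx)),0],[np.sin(np.radians(yawx)),-np.cos(np.radians(yawx)),0],[0,0,-1]])
    rv=R.from_matrix(M.T@T).as_rotvec(); step=R.from_rotvec(rv/n).as_matrix(); d=(np.array(target)-p)/n
    for i in range(n):
        print((rv/n/np.radians(6)).round(2).tolist(), (M.T@d/0.06).round(2).tolist()); M=M@step
E
python3 - <<'E'
from h import *
import pickle
t=pickle.load(open("top.pkl","rb"))
L=[(100,66),(100,-50),(-56,-50),(-56,66)]
px=[(33,95),(305,52),(377,418),(105,460)]
W=[onz(t,u/8+262,v/8+155,0.01)[:2]*1000 for u,v in px]
th,tt,e=fit2(L,W); print("stand",np.degrees(th),tt,e)
L=[(45,-30),(45,30),(-45,30),(-45,-30)]
px=[(515,33),(437,97),(540,225),(618,160)]
W=[onz(t,(u-410)/6+160,v/6+212,0.014)[:2]*1000 for u,v in px]
a,b,e=fit2(L,W); print("reader",np.degrees(a),b,e)
print("knob",onz(t,262+120/8,155+325/8,0.0635), S(th,tt,(-14,53)))
o=r.get_obs();w=pickle.load(open("wrist.pkl","rb"));M=R.from_rotvec(o["tcp_rot"]).as_matrix()
print("cam in tool",M.T@(np.array(w["xyz"])-o["eef_pos"]),M.T@rotm(w))
k=S(th,tt,(0,30))/1000
plan([k[0],k[1],.25],np.degrees(th)+180,8); print();plan([k[0],k[1],.25],np.degrees(th),16)
E
```

```text
stand -6.784997318370029 [ 524.17637872 -100.54853175] [2.05742482 2.39329565 3.0711538  3.97998849]
reader 24.252145988679036 [497.36669444 274.63236247] [4.12953824 4.11956314 4.29244065 4.28934179]
knob [ 0.5191983  -0.04633855  0.0635    ] [516.53605791 -46.26570299]
cam in tool [ 0.07005147  0.00046716 -0.14246075] [[ 1.44303568e-03 -9.61183190e-01 -2.75907219e-01]
 [ 9.99998959e-01  1.38764379e-03  3.95981993e-04]
 [ 2.24970453e-06 -2.75907503e-01  9.61184191e-01]]
[-0.0, -0.0, -0.34] [-1.07, -0.9, -0.04]
[-0.0, -0.0, -0.34] [-1.04, -0.94, -0.04]
[-0.0, -0.0, -0.34] [-1.0, -0.97, -0.04]
[-0.0, -0.0, -0.34] [-0.96, -1.01, -0.04]
[-0.0, -0.0, -0.34] [-0.93, -1.04, -0.04]
[-0.0, -0.0, -0.34] [-0.89, -1.07, -0.04]
[-0.0, -0.0, -0.34] [-0.85, -1.11, -0.04]
[-0.0, -0.0, -0.34] [-0.81, -1.14, -0.04]

[-0.0, 0.0, 1.7] [-0.53, -0.45, -0.02]
[-0.0, 0.0, 1.7] [-0.61, -0.35, -0.02]
[-0.0, 0.0, 1.7] [-0.66, -0.23, -0.02]
[-0.0, 0.0, 1.7] [-0.69, -0.11, -0.02]
[-0.0, 0.0, 1.7] [-0.7, 0.01, -0.02]
[-0.0, 0.0, 1.7] [-0.68, 0.13, -0.02]
[-0.0, 0.0, 1.7] [-0.65, 0.25, -0.02]
[-0.0, 0.0, 1.7] [-0.6, 0.36, -0.02]
[-0.0, 0.0, 1.7] [-0.52, 0.46, -0.02]
[-0.0, 0.0, 1.7] [-0.43, 0.55, -0.02]
[-0.0, 0.0, 1.7] [-0.33, 0.62, -0.02]
[-0.0, 0.0, 1.7] [-0.21, 0.66, -0.02]
[-0.0, 0.0, 1.7] [-0.09, 0.69, -0.02]
[-0.0, 0.0, 1.7] [0.03, 0.7, -0.02]
[-0.0, 0.0, 1.7] [0.16, 0.68, -0.02]
[-0.0, 0.0, 1.7] [0.27, 0.64, -0.02]
```

Run:
```python
from h import *
plan([.50,-.08,.24],173.2,14)
```

```text
[-0.0, -0.0, -0.2] [-0.58, -0.54, -0.01]
[-0.0, -0.0, -0.2] [-0.57, -0.55, -0.01]
[-0.0, -0.0, -0.2] [-0.56, -0.56, -0.01]
[-0.0, -0.0, -0.2] [-0.55, -0.57, -0.01]
[-0.0, -0.0, -0.2] [-0.54, -0.58, -0.01]
[-0.0, -0.0, -0.2] [-0.53, -0.59, -0.01]
[-0.0, -0.0, -0.2] [-0.51, -0.6, -0.01]
[-0.0, -0.0, -0.2] [-0.5, -0.61, -0.01]
[-0.0, -0.0, -0.2] [-0.49, -0.62, -0.01]
[-0.0, -0.0, -0.2] [-0.48, -0.63, -0.01]
[-0.0, -0.0, -0.2] [-0.46, -0.64, -0.01]
[-0.0, -0.0, -0.2] [-0.45, -0.65, -0.01]
[-0.0, -0.0, -0.2] [-0.44, -0.66, -0.01]
[-0.0, -0.0, -0.2] [-0.42, -0.67, -0.01]
```

Emit:
jog_arm(rows=[[[0,0,-0.2],[-0.58,-0.54,-0.01],85],[[0,0,-0.2],[-0.57,-0.55,-0.01],85],[[0,0,-0.2],[-0.56,-0.56,-0.01],85],[[0,0,-0.2],[-0.55,-0.57,-0.01],85],[[0,0,-0.2],[-0.54,-0.58,-0.01],85],[[0,0,-0.2],[-0.53,-0.59,-0.01],85],[[0,0,-0.2],[-0.51,-0.6,-0.01],85],[[0,0,-0.2],[-0.5,-0.61,-0.01],85]])

```text
clock: 1.15
eef_pos: [0.3838, 0.1802, 0.2361]
tcp_rot: [0.374, 3.119, -0.0]
wrist_force: [1.4, -0.9, -0.3]
grip_width: 0.997
grasp_force: 0.0
```

Emit:
jog_arm(rows=[[[0,0,-0.2],[-0.49,-0.62,-0.01],85],[[0,0,-0.2],[-0.48,-0.63,-0.01],85],[[0,0,-0.2],[-0.46,-0.64,-0.01],85],[[0,0,-0.2],[-0.45,-0.65,-0.01],85],[[0,0,-0.2],[-0.44,-0.66,-0.01],85],[[0,0,-0.2],[-0.42,-0.67,-0.01],85],[[0,0,0],[0,0,0],85],[[0,0,0],[0,0,0],85]])

```text
clock: 2.15
eef_pos: [0.5016, -0.0768, 0.2396]
tcp_rot: [-0.178, -3.136, -0.0]
wrist_force: [-0.5, 0.8, 1.2]
grip_width: 0.996
grasp_force: 0.0
```

Run:
```python
from h import *
import pickle
p,M,o=state(); print(o["clock"],p,np.degrees(np.arctan2(M[1,0],M[0,0])),M[:,2],o["joints"],o["wrist_force"])
w=r.capture("wrist");pickle.dump(w,open("w1.pkl","wb"));
cv2.imwrite("pics/w1.png",cv2.resize(w["img"][:,:,::-1],(800,600),interpolation=cv2.INTER_CUBIC))
```

```text
2.15 [ 0.50157601 -0.07676268  0.23955439] 173.49568225002093 [-4.80777376e-04  3.46099367e-04 -9.99999825e-01] [ 0.21790536  0.60052069 -0.22758991  1.71045607  0.1700212   0.85043894
  1.37354314] [-0.50256474  0.77953401  1.15210131]
```

View pics/w1.png

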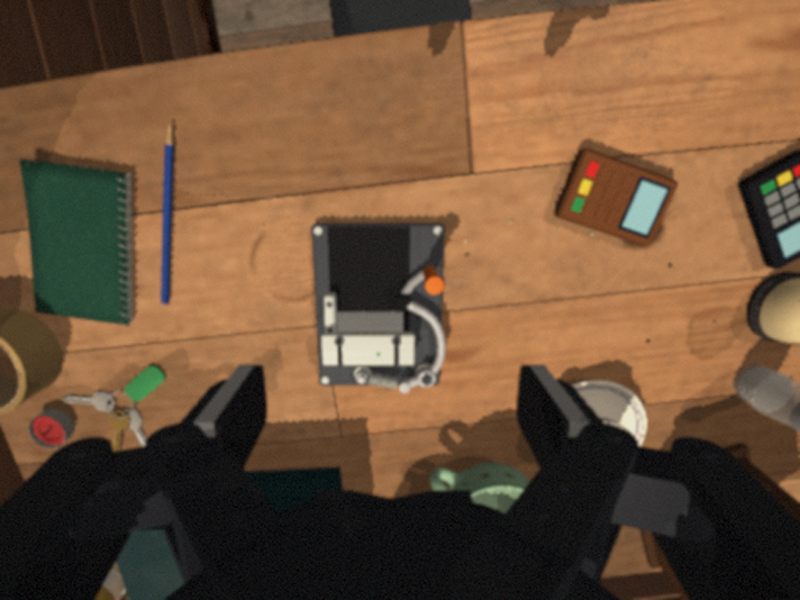

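The wrist view shows the stand upright in the picture: plate corners at (314,222), (444,222), (440,388) and (321,386), and the orange knob head at (434,285). The brown look-alike is at (615,195), and the black reader is at the right edge near (785,205).

Run:
```python
from h import *
import pickle
w=pickle.load(open("w1.pkl","rb"));t=pickle.load(open("top.pkl","rb"));s=pickle.load(open("side.pkl","rb"))
k=512/800
L=[(-56,-50),(-56,66),(100,66),(100,-50)]
px=[(314,222),(444,222),(440,388),(321,386)]
W=[onz(w,u*k,v*k,0.01)[:2]*1000 for u,v in px]
th,tt,e=fit2(L,W);print("stand",np.degrees(th),tt,e)
def orange(c,box):
    u0,v0,u1,v1=box; h=cv2.cvtColor(c["img"],cv2.COLOR_RGB2HSV)[v0:v1,u0:u1]
    m=(h[...,0]>=5)&(h[...,0]<=15)&(h[...,1]>190)&(h[...,2]>180)
    n,l,st,ce=cv2.connectedComponentsWithStats(m.astype(np.uint8)); i=1+st[1:,4].argmax(); print(st[i]); return ce[i]+[u0,v0]
a=orange(w,(265,165,295,198)); print("knob w",a, onz(w,*a,0.060))
b=orange(t,(268,187,290,210)); print("knob t",b, onz(t,*b,0.055)); 
print("exp",S(th,tt,(-14,53)))
# refined triangulation
(o1,d1),(o2,d2)=ray(w,*a),ray(t,*b); A=np.column_stack([d1,-d2]); x=np.linalg.lstsq(A,o2-o1,rcond=None)[0]; print(o1+d1*x[0],o2+d2*x[1])
```

```text
stand -6.5560495885527095 [527.30377694 -97.43637122] [1.79226544 2.4317302  1.9287197  0.84476429]
[ 8 12 11 11 92]
knob w [277.92391304 181.86956522] [ 0.51875287 -0.04433505  0.06      ]Traceback (most recent call last):
  File "<stdin>", line 14, in <module>
  File "<stdin>", line 12, in orange
ValueError: attempt to get argmax of an empty sequence
```

Emit:
jog_arm(rows=[[[0,0,0],[-0.11,0.28,0.6],40],[[0,0,0],[-0.11,0.29,0.8],40],[[0,0,0],[0,0,0.9],40],[[0,0,0],[0,0,0.7],40],[[0,0,0],[0,0,0.35],40],[[0,0,0],[0,0,0.13],40],[[0,0,0],[0,0,0],40],[[0,0,0],[0,0,0],40]])

```text
clock: 3.2
eef_pos: [0.5192, -0.0446, 0.0319]
tcp_rot: [0.178, 3.135, -0.0]
wrist_force: [-0.4, 0.2, -0.1]
grip_width: 0.47
grasp_force: 0.0
```

Emit:
jog_arm(rows=[[[0,0,0],[0,0,0],0],[[0,0,0],[0,0,0],0],[[0,0,0],[0,0,0],0],[[0,0,0],[0,0,0],0],[[0,0,0],[0,0,0],0]])

```text
clock: 3.82
eef_pos: [0.5189, -0.0452, 0.0314]
tcp_rot: [0.179, 3.136, -0.001]
wrist_force: [-1.3, -3.1, 8.3]
grip_width: 0.131
grasp_force: 58.3
```

Run:
```python
from h import *
p,M,o=state(); yaw=np.degrees(np.arctan2(M[1,0],M[0,0])); print(o["clock"],p,yaw,o["wrist_force"],o["grasp_force"],o["grip_width"]*85.4)
th,tt=np.radians(-6.56),np.array([527.0,-97.9])
def knob(a): 
    f=np.radians(175.4)-(a-.07); return S(th,tt,(85+99.3*np.cos(f),52+99.3*np.sin(f)))
print(knob(0))
w=r.capture("side"); cv2.imwrite("pics/s2.png",cv2.resize(w["img"][170:270,220:350,::-1],None,fx=6,fy=6,interpolation=cv2.INTER_CUBIC))
# rows: angle schedule
n=16; A=np.linspace(0,.81,n+1); y=yaw
for i in range(n):
    d=knob(A[i+1])-knob(A[i]); c,s=np.cos(np.radians(y)),np.sin(np.radians(y)); turn=np.degrees(A[i+1]-A[i])
    print([0,0,round(turn/6,2)],[round((d[0]*c+d[1]*s)/60,3),round((d[0]*s-d[1]*c)/60,3)]); y-=turn
```

```text
3.825 [ 0.51893541 -0.04519932  0.03139741] 173.4652684537171 [-1.31259342 -3.12412905  8.32165841] 58.29131808830425 11.182974555749151
[518.85618799 -43.59276224]
[0, 0, np.float64(0.48)] [np.float64(-0.003), np.float64(0.084)]
[0, 0, np.float64(0.48)] [np.float64(-0.003), np.float64(0.084)]
[0, 0, np.float64(0.48)] [np.float64(-0.003), np.float64(0.084)]
[0, 0, np.float64(0.48)] [np.float64(-0.003), np.float64(0.084)]
[0, 0, np.float64(0.48)] [np.float64(-0.003), np.float64(0.084)]
[0, 0, np.float64(0.48)] [np.float64(-0.003), np.float64(0.084)]
[0, 0, np.float64(0.48)] [np.float64(-0.003), np.float64(0.084)]
[0, 0, np.float64(0.48)] [np.float64(-0.003), np.float64(0.084)]
[0, 0, np.float64(0.48)] [np.float64(-0.003), np.float64(0.084)]
[0, 0, np.float64(0.48)] [np.float64(-0.003), np.float64(0.084)]
[0, 0, np.float64(0.48)] [np.float64(-0.003), np.float64(0.084)]
[0, 0, np.float64(0.48)] [np.float64(-0.003), np.float64(0.084)]
[0, 0, np.float64(0.48)] [np.float64(-0.003), np.float64(0.084)]
[0, 0, np.float64(0.48)] [np.float64(-0.003), np.float64(0.084)]
[0, 0, np.float64(0.48)] [np.float64(-0.003), np.float64(0.084)]
[0, 0, np.float64(0.48)] [np.float64(-0.003), np.float64(0.084)]
```

View pics/s2.png

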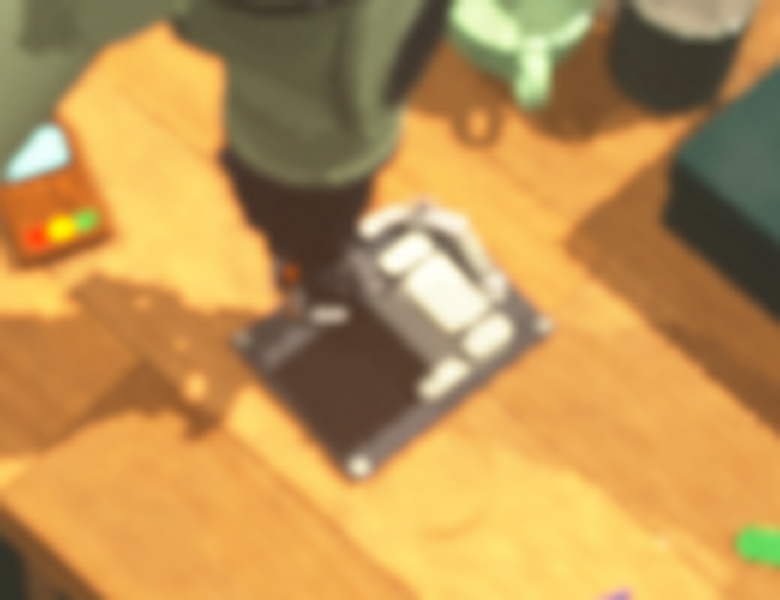

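The side view shows the fingers on the orange knob at (290,272), and the grip reads 58 N at about 11 mm. I'll draw the arm back along its arc.

Emit:
jog_arm(rows=[[[0,0,0.48],[0,0.084,0],0],[[0,0,0.48],[-0.003,0.084,0],0],[[0,0,0.48],[-0.003,0.084,0],0],[[0,0,0.48],[-0.003,0.084,0],0],[[0,0,0.48],[-0.003,0.084,0],0],[[0,0,0.48],[-0.003,0.084,0],0],[[0,0,0.48],[-0.003,0.084,0],0],[[0,0,0.48],[-0.003,0.084,0],0]])

```text
clock: 4.88
eef_pos: [0.5319, -0.0068, 0.0314]
tcp_rot: [0.804, 3.036, 0.0]
wrist_force: [1.4, -2.0, 6.4]
grip_width: 0.132
grasp_force: 58.3
```

Emit:
jog_arm(rows=[[[0,0,0.48],[-0.003,0.084,0],0],[[0,0,0.48],[-0.003,0.084,0],0],[[0,0,0.48],[-0.003,0.084,0],0],[[0,0,0.48],[-0.003,0.084,0],0],[[0,0,0.48],[-0.003,0.084,0],0],[[0,0,0.48],[-0.003,0.084,0],0],[[0,0,0],[0,0,0],0]])

```text
clock: 5.75
eef_pos: [0.552, 0.0174, 0.0315]
tcp_rot: [1.248, 2.88, 0.003]
wrist_force: [7.2, 2.1, 5.0]
grip_width: 0.132
grasp_force: 58.4
```

```bash
cat >> h.py <<'E'
th,tt=np.radians(-6.56),np.array([527.0,-97.9])
def clip():
    p,M,o=state(); c,s=np.cos(th),np.sin(th); q=np.array([[c,s],[-s,c]])@(p[:2]*1000-tt)-[85,52]
    print(o["clock"],"p",p.round(4),"yaw",np.degrees(np.arctan2(M[1,0],M[0,0])).round(2),"R",np.linalg.norm(q).round(1),"ang",(np.radians(175.4)-np.arctan2(q[1],q[0])+.07).round(3),"F",o["wrist_force"].round(1),"g",o["grip_width"]*85.4,o["grasp_force"])
E
python3 -c "
from h import *
clip()"
```

```text
5.75 p [0.552  0.0174 0.0315] yaw 133.13 R 98.3 ang 0.718 F [7.2 2.1 5. ] g 11.256190204709746 58.448153076460585
```

Emit:
jog_arm(rows=[[[0,0,0.48],[-0.003,0.08,0],0],[[0,0,0.3],[-0.003,0.05,0],0],[[0,0,0],[0,0,0],0]])

```text
clock: 6.12
eef_pos: [0.5573, 0.0218, 0.0315]
tcp_rot: [1.365, 2.827, 0.001]
wrist_force: [4.3, -0.3, 6.4]
grip_width: 0.135
grasp_force: 58.7
```

```bash
python3 -c "
from h import *
clip()"
```

```text
6.125 p [0.5573 0.0218 0.0315] yaw 128.44 R 98.2 ang 0.788 F [ 4.3 -0.3  6.4] g 11.486388284633216 58.652647028211504
```

Emit:
jog_arm(rows=[[[0,0,0],[0,0,0],30],[[0,0,0],[0,0,0],30],[[0,0,0],[0,0,0],30],[[0,0,0],[0,0,-0.5],30],[[0,0,0],[0,0,-0.9],30],[[0,0,0],[0,0,-0.9],50]])

```text
clock: 6.88
eef_pos: [0.556, 0.0217, 0.1704]
tcp_rot: [-1.365, -2.829, 0.001]
wrist_force: [1.2, 0.9, 0.1]
grip_width: 0.548
grasp_force: 0.0
```

Run:
```python
from h import *
clip(); plan([.474,.265,.19],204,14)
```

```text
6.875 p [0.556  0.0217 0.1704] yaw 128.49 R 99.0 ang 0.777 F [1.2 0.9 0.1] g 46.80855938526772 0.0
[-0.0, -0.0, -0.9] [0.29, 0.1, -0.02]
[-0.0, -0.0, -0.9] [0.28, 0.13, -0.02]
[-0.0, -0.0, -0.9] [0.26, 0.16, -0.02]
[-0.0, -0.0, -0.9] [0.25, 0.18, -0.02]
[-0.0, -0.0, -0.9] [0.23, 0.2, -0.02]
[-0.0, -0.0, -0.9] [0.21, 0.22, -0.02]
[-0.0, -0.0, -0.9] [0.19, 0.24, -0.02]
[-0.0, -0.0, -0.9] [0.16, 0.26, -0.02]
[-0.0, -0.0, -0.9] [0.14, 0.27, -0.02]
[-0.0, -0.0, -0.9] [0.11, 0.28, -0.02]
[-0.0, -0.0, -0.9] [0.09, 0.29, -0.02]
[-0.0, -0.0, -0.9] [0.06, 0.3, -0.02]
[-0.0, -0.0, -0.9] [0.03, 0.3, -0.02]
[-0.0, -0.0, -0.9] [0.0, 0.31, -0.02]
```

Emit:
jog_arm(rows=[[[0,0,-0.9],[0.29,0.1,-0.02],80],[[0,0,-0.9],[0.28,0.13,-0.02],80],[[0,0,-0.9],[0.26,0.16,-0.02],80],[[0,0,-0.9],[0.25,0.18,-0.02],80],[[0,0,-0.9],[0.23,0.2,-0.02],80],[[0,0,-0.9],[0.21,0.22,-0.02],80],[[0,0,-0.9],[0.19,0.24,-0.02],80],[[0,0,-0.9],[0.16,0.26,-0.02],80]])

```text
clock: 7.88
eef_pos: [0.5085, 0.1619, 0.1786]
tcp_rot: [-0.218, -3.134, 0.0]
wrist_force: [0.0, -0.6, 1.0]
grip_width: 0.934
grasp_force: 0.0
```

Emit:
jog_arm(rows=[[[0,0,-0.9],[0.14,0.27,-0.02],80],[[0,0,-0.9],[0.11,0.28,-0.02],80],[[0,0,-0.9],[0.09,0.29,-0.02],80],[[0,0,-0.9],[0.06,0.3,-0.02],80],[[0,0,-0.9],[0.03,0.3,-0.02],80],[[0,0,-0.9],[0,0.31,-0.02],80],[[0,0,0],[0,0,0],80]])

```text
clock: 8.75
eef_pos: [0.4726, 0.2658, 0.1857]
tcp_rot: [0.662, -3.071, -0.001]
wrist_force: [-0.5, -0.2, -0.3]
grip_width: 0.937
grasp_force: 0.0
```

Run:
```python
from h import *
import pickle
clip()
w=r.capture("wrist");pickle.dump(w,open("w2.pkl","wb"));t=r.capture("top")
im=w["img"]; g=cv2.cvtColor(im,cv2.COLOR_RGB2HSV)
# dark body + screen + keys: fill contour of dark region near the expected position
e=proj(w,[.497,.275,.012]); print(e)
m=((g[...,2]<75)).astype(np.uint8); m=cv2.morphologyEx(m,cv2.MORPH_CLOSE,np.ones((3,3)))
for c in cv2.findContours(m,cv2.RETR_EXTERNAL,cv2.CHAIN_APPROX_NONE)[0]:
    if cv2.contourArea(c)>1500: print(cv2.contourArea(c),cv2.boundingRect(c),[x for x in cv2.minAreaRect(c)])
A=cv2.resize(im[:,:,::-1],(640,480)); B=cv2.resize(t["img"][155:217,262:312,::-1],None,fx=3,fy=3)
can=np.zeros((480,800,3),np.uint8);can[:,:640]=A;can[:186,645:795]=B;cv2.imwrite("pics/w2.png",can)
```

```text
8.75 p [0.4726 0.2658 0.1857] yaw -155.67 R 352.8 ang 1.023 F [-0.5 -0.2 -0.3] g 80.01986073709728 0.0
[248.41683639 192.93428798]
47131.5 (0, 232, 512, 152) [(255.5, 307.5), (151.0, 511.0), 90.0]
3380.5 (225, 158, 51, 73) [(250.0, 194.0), (72.0, 50.0), 90.0]
1812.0 (408, 136, 34, 88) [(423.8653869628906, 179.17308044433594), (23.730052947998047, 89.428955078125), 11.309932708740234]
```

View pics/w2.png

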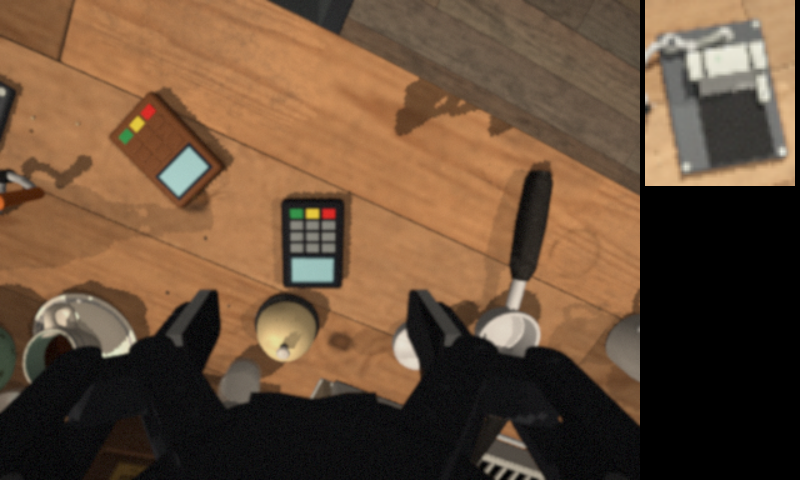

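The black reader is at (313,243) in the view, axis-aligned, with its screen toward the fingers. The inset shows the arm swung fully back from the seat.

Run:
```python
from h import *
import pickle
w=pickle.load(open("w2.pkl","rb")); p,M,o=state()
a=onz(w,250.5,158,0.002); b=onz(w,250.5,231,.016); l=onz(w,225,194,.016); rr=onz(w,276,194,.016)
print(a,b,np.linalg.norm((a-b)[:2]),np.linalg.norm((l-rr)[:2]))
e=(b-a)[:2]; yaw=np.degrees(np.arctan2(e[1],e[0])); u=e/np.linalg.norm(e); c=(a+b)[:2]/2; c2=(l+rr)[:2]/2
print("yaw",yaw,"centre",c, c2)
g=c-u*.020
print("grasp",g); T=M.T@(np.array([g[0],g[1],0.0])-p); print("tool shift units xy",T/.06, "dyaw",yaw+180-(np.degrees(np.arctan2(M[1,0],M[0,0]))%360))
```

```text
[0.45882336 0.26044016 0.002     ] [0.53981898 0.29719382 0.016     ] 0.088944488000728 0.06080956247795794
yaw 24.407282810707457 centre [0.49932117 0.27881699] [0.49607122 0.27733357]
grasp [0.48110855 0.27055259]
tool shift units xy [-0.16363501  0.04713393  3.09370844] dyaw 0.3527842233426668
```

Emit:
jog_arm(rows=[[[0,0,-0.06],[-0.16,0.05,0.6],76],[[0,0,0],[0,0,0.8],76],[[0,0,0],[0,0,0.8],76],[[0,0,0],[0,0,0.5],76],[[0,0,0],[0,0,0.28],76],[[0,0,0],[0,0,0.15],76],[[0,0,0],[0,0,0],76]])

```text
clock: 9.72
eef_pos: [0.481, 0.271, -0.0018]
tcp_rot: [-0.665, 3.07, -0.0]
wrist_force: [-0.6, 0.4, -0.7]
grip_width: 0.886
grasp_force: 0.0
```

Emit:
jog_arm(rows=[[[0,0,0],[0,0,0],50],[[0,0,0],[0,0,0],50],[[0,0,0],[0,0,0],50],[[0,0,0],[0,0,0],50]])

```text
clock: 10.22
eef_pos: [0.4813, 0.2711, -0.0009]
tcp_rot: [-0.664, 3.069, 0.0]
wrist_force: [-1.2, -0.6, 9.7]
grip_width: 0.682
grasp_force: 63.6
```

```bash
python3 -c "
from h import *
clip()"
```

```text
10.225 p [ 0.4813  0.2711 -0.0009] yaw -155.57 R 354.3 ang 1.052 F [-1.2 -0.6  9.7] g 58.26807708691221 63.62400770187378
```

Run:
```python
from h import *
import pickle
c,s=np.cos(th),np.sin(th)
def st(P): return (np.array([[c,s],[-s,c]])@(P[:2]*1000-tt)).round(1)
w=pickle.load(open("w1.pkl","rb")); t=pickle.load(open("top.pkl","rb"))
for n,u,v in(("grey front",370,310),("white front",370,333),("white back",370,365)):
    print(n,[st(onz(w,u*.64,v*.64,z)) for z in(.01,.0335,.045)])
for n,u,v in(("grey front",222,247),("white front",218,200),("white back",215,122)):
    print(n,[st(onz(t,u/8+262,v/8+155,z)) for z in(.01,.0335,.045)])
# profile down the picture through the jaw
print(w["img"][190:240,236].mean(1).astype(int).tolist())
o=r.get_obs(); print(o["joints"].round(2))
x=S(th,tt,(-45-20,1.5))/1000; print("via target",x); plan([x[0],x[1],.10],173.44,14,)
```

```text
grey front [array([23.1, -0.4]), array([15.5,  0.8]), array([11.7,  1.3])]
white front [array([45.5, -0.7]), array([36.5,  0.5]), array([32.1,  1.1])]
white back [array([78. , -1.1]), array([66.9,  0.2]), array([61.5,  0.8])]
grey front [array([21.1, -2.3]), array([16.1,  1.4]), array([13.7,  3.2])]
white front [array([40.5, -4.5]), array([35.1, -0.7]), array([32.5,  1.2])]
white back [array([72.7, -9.5]), array([66.7, -5.6]), array([63.7, -3.7])]
[31, 33, 32, 28, 34, 30, 30, 30, 42, 72, 95, 110, 110, 112, 110, 113, 114, 112, 110, 112, 111, 109, 96, 102, 138, 182, 205, 211, 212, 213, 211, 213, 216, 214, 217, 219, 218, 219, 216, 218, 218, 217, 211, 169, 106, 76, 85, 95, 99, 96]
[-0.5   1.03 -0.14  1.74  0.32  0.39  1.13]
via target [ 0.46259694 -0.08898399]
[0.0, 0.0, 0.37] [0.2, -0.38, -0.12]
[0.0, 0.0, 0.37] [0.18, -0.39, -0.12]
[0.0, 0.0, 0.37] [0.17, -0.4, -0.12]
[0.0, 0.0, 0.37] [0.15, -0.4, -0.12]
[0.0, 0.0, 0.37] [0.14, -0.41, -0.12]
[0.0, 0.0, 0.37] [0.12, -0.41, -0.12]
[0.0, 0.0, 0.37] [0.1, -0.42, -0.12]
[0.0, 0.0, 0.37] [0.09, -0.42, -0.12]
[0.0, 0.0, 0.37] [0.07, -0.42, -0.12]
[0.0, 0.0, 0.37] [0.06, -0.43, -0.12]
[0.0, 0.0, 0.37] [0.04, -0.43, -0.12]
[0.0, 0.0, 0.37] [0.02, -0.43, -0.12]
[0.0, 0.0, 0.37] [0.01, -0.43, -0.12]
[0.0, 0.0, 0.37] [-0.01, -0.43, -0.12]
```

Emit:
jog_arm(rows=[[[0,0,0],[0,0,-0.5],50],[[0,0,0],[0,0,-0.8],50],[[0,0,0.37],[0.2,-0.38,-0.38],50],[[0,0,0.37],[0.18,-0.39,0],50],[[0,0,0.37],[0.17,-0.4,0],50],[[0,0,0.37],[0.15,-0.4,0],50],[[0,0,0.37],[0.14,-0.41,0],50],[[0,0,0.37],[0.12,-0.41,0],50]])

```text
clock: 11.22
eef_pos: [0.4728, 0.1155, 0.0994]
tcp_rot: [-0.302, 3.126, -0.0]
wrist_force: [0.6, 0.3, -2.1]
grip_width: 0.683
grasp_force: 66.1
```

Emit:
jog_arm(rows=[[[0,0,0.37],[0.1,-0.42,0],50],[[0,0,0.37],[0.09,-0.42,0],50],[[0,0,0.37],[0.07,-0.42,0],50],[[0,0,0.37],[0.06,-0.43,0],50],[[0,0,0.37],[0.04,-0.43,0],50],[[0,0,0.37],[0.02,-0.43,0],50],[[0,0,0.37],[0.01,-0.43,0],50],[[0,0,0.37],[-0.01,-0.43,0],50]])

```text
clock: 12.22
eef_pos: [0.462, -0.0909, 0.0994]
tcp_rot: [0.184, 3.135, -0.0]
wrist_force: [-0.4, 0.1, -2.2]
grip_width: 0.683
grasp_force: 66.1
```

Emit:
jog_arm(rows=[[[0,0,0],[0,0,0],50],[[0,0,0],[0,0,0],50]])

```text
clock: 12.48
eef_pos: [0.4621, -0.0895, 0.0991]
tcp_rot: [0.18, 3.136, 0.0]
wrist_force: [0.0, 0.5, -1.9]
grip_width: 0.681
grasp_force: 66.2
```

Run:
```python
from h import *
import pickle
clip()
w=r.capture("wrist");pickle.dump(w,open("w3.pkl","wb")); t=r.capture("side")
A=cv2.resize(w["img"][:,:,::-1],(500,375)); B=cv2.resize(t["img"][170:270,220:340,::-1],None,fx=2.5,fy=2.5)
can=np.zeros((375,800,3),np.uint8);can[:,:500]=A;can[:250,500:800]=B;cv2.imwrite("pics/w3.png",can)
x=S(th,tt,(-62,1.5))/1000; print(x); plan([x[0],x[1],.02],173.44,1)
```

```text
12.475 p [ 0.4621 -0.0895  0.0991] yaw 173.42 R 158.9 ang 5.946 F [ 0.   0.5 -1.9] g 58.1484692906406 66.17698073387146
[ 0.46557729 -0.08932672]
[0.0, 0.0, 0.0] [-0.06, 0.0, 1.32]
```

View pics/w3.png

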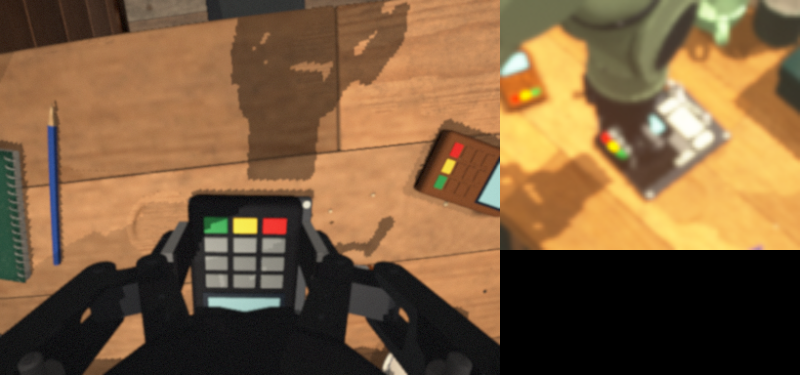

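The reader is held squarely in the fingers, keys toward the robot, with its near edge at (248,197). I'll check the grip offset along x from that edge.

Run:
```python
from h import *
import pickle
w=pickle.load(open("w3.pkl","rb")); p,M,o=state(); im=w["img"]
col=cv2.cvtColor(im,cv2.COLOR_RGB2GRAY)[180:245,215:290].mean(1).astype(int); print(list(zip(range(180,245),col))[8:50])
for v in(198,200,202,204,214):
    print(v,[(M.T@(onz(w,252,v,z)-p)*1000).round(1)[:2] for z in(.101,.117)])
for u in(190,200,310,318): print(u,(M.T@(onz(w,u,230,.117)-p)*1000).round(1)[:2])
```

```text
[(188, np.int64(159)), (189, np.int64(159)), (190, np.int64(159)), (191, np.int64(159)), (192, np.int64(156)), (193, np.int64(145)), (194, np.int64(125)), (195, np.int64(105)), (196, np.int64(96)), (197, np.int64(92)), (198, np.int64(83)), (199, np.int64(61)), (200, np.int64(33)), (201, np.int64(16)), (202, np.int64(14)), (203, np.int64(14)), (204, np.int64(16)), (205, np.int64(17)), (206, np.int64(18)), (207, np.int64(20)), (208, np.int64(21)), (209, np.int64(23)), (210, np.int64(25)), (211, np.int64(27)), (212, np.int64(29)), (213, np.int64(30)), (214, np.int64(31)), (215, np.int64(32)), (216, np.int64(32)), (217, np.int64(33)), (218, np.int64(33)), (219, np.int64(33)), (220, np.int64(34)), (221, np.int64(39)), (222, np.int64(58)), (223, np.int64(89)), (224, np.int64(116)), (225, np.int64(128)), (226, np.int64(134)), (227, np.int64(136)), (228, np.int64(139)), (229, np.int64(141))]
198 [array([24.5,  1.2]), array([29.6,  1.1])]
200 [array([23.3,  1.2]), array([28.6,  1.1])]
202 [array([22.2,  1.2]), array([27.6,  1.1])]
204 [array([21. ,  1.2]), array([26.6,  1.1])]
214 [array([15.2,  1.2]), array([21.5,  1.1])]
190 [ 12.9 -29.6]
200 [ 12.9 -24.6]
310 [13.  29.9]
318 [13.  33.9]
```

Emit:
jog_arm(rows=[[[0,0,0],[-0.06,0,0.4],50],[[0,0,0],[0,0,0.5],50],[[0,0,0],[0,0,0.35],50],[[0,0,0],[0,0,0.15],50],[[0,0,0],[0,0,0.06],50],[[0,0,0],[0,0,0],50]])

```text
clock: 13.32
eef_pos: [0.4657, -0.0903, 0.0115]
tcp_rot: [0.181, 3.136, -0.0]
wrist_force: [-0.4, 0.5, -2.1]
grip_width: 0.683
grasp_force: 66.1
```

Emit:
jog_arm(rows=[[[0,0,0],[0,0,0.015],50],[[0,0,0],[0,0,0.015],50],[[0,0,0],[0,0,0],50]])

```text
clock: 13.7
eef_pos: [0.4655, -0.0904, 0.0094]
tcp_rot: [0.182, 3.136, -0.0]
wrist_force: [0.5, -0.1, -2.6]
grip_width: 0.683
grasp_force: 66.1
```

```bash
python3 -c "
from h import *
clip()"
```

```text
13.7 p [ 0.4655 -0.0904  0.0094] yaw 173.37 R 155.7 ang 5.935 F [ 0.5 -0.1 -2.6] g 58.30428519374951 66.06003999710083
```

Emit:
jog_arm(rows=[[[0,0,0],[0,0.015,0.01],50],[[0,0,0],[0,0,0.01],50],[[0,0,0],[0,0,0],50]])

```text
clock: 14.08
eef_pos: [0.4655, -0.09, 0.0089]
tcp_rot: [0.182, 3.136, -0.002]
wrist_force: [-4.9, -2.7, 22.3]
grip_width: 0.686
grasp_force: 69.1
```

Emit:
jog_arm(rows=[[[0,0,0],[0,0,0.005],50],[[0,0,0],[0,0,0.005],50],[[0,0,0],[0,0,0],50]])

```text
clock: 14.45
eef_pos: [0.4654, -0.09, 0.0088]
tcp_rot: [0.182, 3.136, -0.002]
wrist_force: [-7.7, -1.7, 37.9]
grip_width: 0.683
grasp_force: 70.9
```

Emit:
jog_arm(rows=[[[0,0,0],[0,0,-0.02],50],[[0,0,0],[0,0,0],50]])

```text
clock: 14.7
eef_pos: [0.4657, -0.0896, 0.009]
tcp_rot: [0.182, 3.136, -0.001]
wrist_force: [-1.7, -0.7, 12.9]
grip_width: 0.685
grasp_force: 67.9
```

Emit:
jog_arm(rows=[[[0,0,0],[-0.04,0,0],50],[[0,0,0],[-0.04,0,0],50],[[0,0,0],[0,0,0],50]])

```text
clock: 15.08
eef_pos: [0.4685, -0.09, 0.009]
tcp_rot: [-0.181, -3.133, 0.001]
wrist_force: [-13.3, 0.7, 22.0]
grip_width: 0.684
grasp_force: 69.0
```

```bash
cat >> h.py <<'E'
def stat():
    p,M,o=state(); c,s=np.cos(th),np.sin(th); A=np.array([[c,s],[-s,c]])
    print(o["clock"],"stand xy of TCP",(A@(p[:2]*1000-tt)).round(2),"z",p[2].round(4),"yaw",np.degrees(np.arctan2(M[1,0],M[0,0])).round(2),"F stand",(A@o["wrist_force"][:2]).round(1),o["wrist_force"][2].round(1),"tilt",M[:2,2].round(4))
E
python3 -c "
from h import *
stat()"
```

```text
15.075 stand xy of TCP [-59.04   1.15] z 0.009 yaw 173.37 F stand [-13.3  -0.8] 22.0 tilt [-0.0039 -0.0003]
```

Emit:
jog_arm(rows=[[[0,0,0],[0.02,0,-0.012],50],[[0,0,0],[0,0,0],50],[[0,0,0],[0,0,0],50]])

```text
clock: 15.45
eef_pos: [0.4693, -0.0898, 0.0093]
tcp_rot: [0.181, 3.136, 0.0]
wrist_force: [0.2, -0.1, -1.6]
grip_width: 0.683
grasp_force: 66.2
```

```bash
python3 -c "
from h import *
stat()"
```

```text
15.45 stand xy of TCP [-58.29   1.43] z 0.0093 yaw 173.38 F stand [ 0.2 -0. ] -1.6 tilt [0.0001 0.    ]
```

Emit:
jog_arm(rows=[[[0,0,0],[-0.03,0,0],50],[[0,0,0],[-0.03,0,0],50],[[0,0,0],[-0.03,0,0],50],[[0,0,0],[0,0,0],50]])

```text
clock: 15.95
eef_pos: [0.4746, -0.0906, 0.0094]
tcp_rot: [0.182, 3.136, -0.0]
wrist_force: [-0.8, 0.2, -1.3]
grip_width: 0.686
grasp_force: 66.2
```

```bash
python3 -c "
from h import *
stat()"
```

```text
15.95 stand xy of TCP [-52.88   1.31] z 0.0094 yaw 173.37 F stand [-0.9  0.1] -1.3 tilt [ 0.0001 -0.0001]
```

Emit:
jog_arm(rows=[[[0,0,0],[-0.02,0,0],50],[[0,0,0],[-0.02,0,0],50],[[0,0,0],[0,0,0],50]])

```text
clock: 16.32
eef_pos: [0.477, -0.0908, 0.0094]
tcp_rot: [0.182, 3.136, -0.0]
wrist_force: [-0.0, -0.3, -2.5]
grip_width: 0.684
grasp_force: 66.2
```

Emit:
jog_arm(rows=[[[0,0,0],[-0.01,0,0],50],[[0,0,0],[0,0,0],50]])

```text
clock: 16.58
eef_pos: [0.4775, -0.0909, 0.0094]
tcp_rot: [0.182, 3.136, -0.0]
wrist_force: [0.0, 0.2, -2.5]
grip_width: 0.681
grasp_force: 66.2
```

Emit:
jog_arm(rows=[[[0,0,0],[-0.01,0,0],50],[[0,0,0],[0,0,0],50]])

```text
clock: 16.82
eef_pos: [0.4781, -0.0909, 0.0094]
tcp_rot: [-0.182, -3.136, 0.0]
wrist_force: [0.0, 0.4, -2.1]
grip_width: 0.686
grasp_force: 66.2
```

Emit:
jog_arm(rows=[[[0,0,0],[-0.01,0,0],50],[[0,0,0],[0,0,0],50]])

```text
clock: 17.08
eef_pos: [0.4787, -0.091, 0.0094]
tcp_rot: [0.182, 3.136, -0.0]
wrist_force: [-1.2, 0.1, -1.7]
grip_width: 0.686
grasp_force: 66.2
```

Emit:
jog_arm(rows=[[[0,0,0],[-0.01,0,0],50],[[0,0,0],[0,0,0],50]])

```text
clock: 17.32
eef_pos: [0.4793, -0.0911, 0.0094]
tcp_rot: [0.182, 3.136, -0.0]
wrist_force: [-0.4, 0.6, -2.2]
grip_width: 0.678
grasp_force: 66.2
```

Emit:
jog_arm(rows=[[[0,0,0],[-0.01,0,0],50],[[0,0,0],[0,0,0],50]])

```text
clock: 17.58
eef_pos: [0.4799, -0.0912, 0.0094]
tcp_rot: [-0.182, -3.136, 0.0]
wrist_force: [-0.7, -0.4, -1.5]
grip_width: 0.682
grasp_force: 66.2
```

Emit:
jog_arm(rows=[[[0,0,0],[-0.01,0,0],50],[[0,0,0],[0,0,0],50]])

```text
clock: 17.82
eef_pos: [0.4805, -0.0912, 0.0094]
tcp_rot: [0.182, 3.136, -0.0]
wrist_force: [-1.0, 0.6, -1.5]
grip_width: 0.687
grasp_force: 66.2
```

Emit:
jog_arm(rows=[[[0,0,0],[-0.01,0,0],50],[[0,0,0],[0,0,0],50]])

```text
clock: 18.08
eef_pos: [0.481, -0.0913, 0.0094]
tcp_rot: [-0.182, -3.136, 0.0]
wrist_force: [0.9, 0.4, -1.9]
grip_width: 0.684
grasp_force: 66.2
```

Emit:
jog_arm(rows=[[[0,0,0],[-0.01,0,0],50],[[0,0,0],[0,0,0],50]])

```text
clock: 18.32
eef_pos: [0.4817, -0.0914, 0.0094]
tcp_rot: [0.182, 3.136, -0.0]
wrist_force: [0.1, -0.1, -1.4]
grip_width: 0.689
grasp_force: 66.2
```

Emit:
jog_arm(rows=[[[0,0,0],[-0.01,0,0],50],[[0,0,0],[0,0,0],50]])

```text
clock: 18.58
eef_pos: [0.4823, -0.0914, 0.0094]
tcp_rot: [-0.182, -3.136, 0.0]
wrist_force: [0.5, -0.1, -1.4]
grip_width: 0.682
grasp_force: 66.2
```

Emit:
jog_arm(rows=[[[0,0,0],[-0.01,0,0],50],[[0,0,0],[0,0,0],50]])

```text
clock: 18.82
eef_pos: [0.4829, -0.0915, 0.0094]
tcp_rot: [0.182, 3.136, -0.0]
wrist_force: [0.3, 0.1, -2.1]
grip_width: 0.682
grasp_force: 66.2
```

Emit:
jog_arm(rows=[[[0,0,0],[-0.01,0,0],50],[[0,0,0],[0,0,0],50]])

```text
clock: 19.08
eef_pos: [0.4835, -0.0916, 0.0095]
tcp_rot: [0.182, 3.136, -0.0]
wrist_force: [-0.8, -0.3, -1.8]
grip_width: 0.682
grasp_force: 66.2
```

Emit:
jog_arm(rows=[[[0,0,0],[-0.01,0,0],50],[[0,0,0],[0,0,0],50]])

```text
clock: 19.32
eef_pos: [0.4841, -0.0917, 0.0094]
tcp_rot: [-0.182, -3.136, 0.0]
wrist_force: [-0.1, 0.1, -2.6]
grip_width: 0.682
grasp_force: 66.2
```

The grey strip is probably bare plate with the white block as the jaw. That puts the lip front near x 36 and the face near x 41, so I can go on freely for about 12 mm.

Emit:
jog_arm(rows=[[[0,0,0],[-0.04,0,0],50],[[0,0,0],[-0.04,0,0],50],[[0,0,0],[-0.04,0,0],50],[[0,0,0],[0,0,0],50]])

```text
clock: 19.82
eef_pos: [0.4913, -0.0925, 0.0094]
tcp_rot: [0.182, 3.136, -0.0]
wrist_force: [0.2, -0.8, -1.7]
grip_width: 0.681
grasp_force: 66.2
```

Run:
```python
from h import *
stat()
t=r.capture("side"); w=r.capture("top")
A=cv2.resize(t["img"][195:260,250:325,::-1],None,fx=7,fy=7,interpolation=cv2.INTER_CUBIC)
B=cv2.resize(w["img"][150:220,255:320,::-1],None,fx=4,fy=4,interpolation=cv2.INTER_CUBIC)
can=np.zeros((460,790,3),np.uint8);can[:455,:525]=A;can[:280,528:788]=B;cv2.imwrite("pics/s4.png",can)
```

```text
19.825 stand xy of TCP [-36.09   1.27] z 0.0094 yaw 173.37 F stand [ 0.2 -0.8] -1.7 tilt [ 0.     -0.0001]
```

View pics/s4.png

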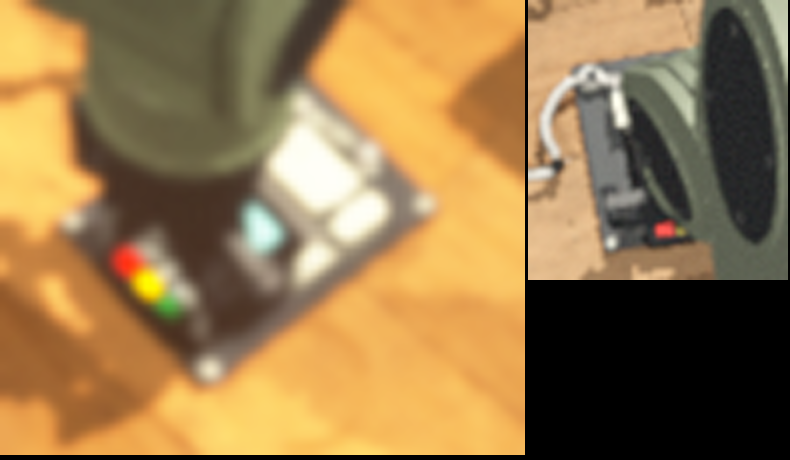

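The side view shows the reader's screen end near (270,225), just short of the white jaw. The top inset shows the arm staying back at (555,150). I'll approach by a few more millimetres.

Emit:
jog_arm(rows=[[[0,0,0],[-0.03,0,0],50],[[0,0,0],[-0.03,0,0],50],[[0,0,0],[0,0,0],50]])

```text
clock: 20.3
eef_pos: [0.4949, -0.0929, 0.0094]
tcp_rot: [0.182, 3.136, -0.0]
wrist_force: [-0.0, -1.0, -1.3]
grip_width: 0.684
grasp_force: 66.2
```

Emit:
jog_arm(rows=[[[0,0,0],[-0.01,0,0],50],[[0,0,0],[-0.01,0,0],50],[[0,0,0],[0,0,0],50]])

```text
clock: 20.68
eef_pos: [0.496, -0.093, 0.0094]
tcp_rot: [-0.182, -3.136, 0.0]
wrist_force: [-0.0, 0.1, -2.4]
grip_width: 0.682
grasp_force: 66.2
```

Emit:
jog_arm(rows=[[[0,0,0],[-0.01,0,0],50],[[0,0,0],[-0.01,0,0],50],[[0,0,0],[0,0,0],50]])

```text
clock: 21.05
eef_pos: [0.4972, -0.0932, 0.0094]
tcp_rot: [0.182, 3.136, -0.0]
wrist_force: [0.3, -0.2, -1.7]
grip_width: 0.686
grasp_force: 66.2
```

Emit:
jog_arm(rows=[[[0,0,0],[-0.01,0,0],50],[[0,0,0],[0,0,0],50]])

```text
clock: 21.3
eef_pos: [0.4978, -0.0933, 0.0094]
tcp_rot: [-0.182, -3.136, 0.0]
wrist_force: [-1.3, -0.1, -1.3]
grip_width: 0.681
grasp_force: 66.2
```

Emit:
jog_arm(rows=[[[0,0,0],[-0.01,0,0],50],[[0,0,0],[0,0,0],50]])

```text
clock: 21.55
eef_pos: [0.4984, -0.0933, 0.0094]
tcp_rot: [0.182, 3.136, -0.0]
wrist_force: [-0.9, 0.6, -2.2]
grip_width: 0.681
grasp_force: 66.2
```

Emit:
jog_arm(rows=[[[0,0,0],[-0.01,0,0],50],[[0,0,0],[0,0,0],50]])

```text
clock: 21.8
eef_pos: [0.499, -0.0934, 0.0094]
tcp_rot: [0.182, 3.136, -0.0]
wrist_force: [-0.4, 0.5, -1.8]
grip_width: 0.685
grasp_force: 66.2
```

Emit:
jog_arm(rows=[[[0,0,0],[-0.01,0,0],50],[[0,0,0],[0,0,0],50]])

```text
clock: 22.05
eef_pos: [0.4995, -0.0934, 0.0094]
tcp_rot: [-0.182, -3.136, 0.0]
wrist_force: [-0.6, -0.0, -0.7]
grip_width: 0.685
grasp_force: 66.2
```

Emit:
jog_arm(rows=[[[0,0,0],[-0.012,0,0],50],[[0,0,0],[0,0,0],50]])

```text
clock: 22.3
eef_pos: [0.5003, -0.0935, 0.0094]
tcp_rot: [-0.182, -3.136, 0.0]
wrist_force: [-0.1, 0.0, -1.5]
grip_width: 0.685
grasp_force: 66.2
```

Emit:
jog_arm(rows=[[[0,0,0],[-0.012,0,0],50],[[0,0,0],[0,0,0],50]])

```text
clock: 22.55
eef_pos: [0.501, -0.0936, 0.0094]
tcp_rot: [0.182, 3.136, -0.0]
wrist_force: [-0.5, 0.2, -1.7]
grip_width: 0.683
grasp_force: 66.2
```

Emit:
jog_arm(rows=[[[0,0,0],[-0.012,0,0],50],[[0,0,0],[0,0,0],50]])

```text
clock: 22.8
eef_pos: [0.5017, -0.0937, 0.0094]
tcp_rot: [-0.182, -3.136, 0.0]
wrist_force: [0.6, 1.0, -2.0]
grip_width: 0.686
grasp_force: 66.2
```

Emit:
jog_arm(rows=[[[0,0,0],[-0.012,0,0],50],[[0,0,0],[0,0,0],50]])

```text
clock: 23.05
eef_pos: [0.5024, -0.0938, 0.0095]
tcp_rot: [0.182, 3.136, -0.0]
wrist_force: [-0.3, -0.3, -2.2]
grip_width: 0.68
grasp_force: 66.2
```

Emit:
jog_arm(rows=[[[0,0,0],[-0.012,0,0],50],[[0,0,0],[0,0,0],50]])

```text
clock: 23.3
eef_pos: [0.5031, -0.0939, 0.0094]
tcp_rot: [0.182, 3.136, -0.0]
wrist_force: [-0.0, 1.1, -2.6]
grip_width: 0.685
grasp_force: 66.2
```

Emit:
jog_arm(rows=[[[0,0,0],[-0.012,0,0],50],[[0,0,0],[0,0,0],50]])

```text
clock: 23.55
eef_pos: [0.5039, -0.094, 0.0095]
tcp_rot: [0.182, 3.136, -0.0]
wrist_force: [-0.8, 0.4, -2.5]
grip_width: 0.688
grasp_force: 66.2
```

Emit:
jog_arm(rows=[[[0,0,0],[-0.012,0,0],50],[[0,0,0],[0,0,0],50]])

```text
clock: 23.8
eef_pos: [0.5045, -0.094, 0.0094]
tcp_rot: [-0.182, -3.136, 0.0]
wrist_force: [0.1, 0.1, -1.9]
grip_width: 0.684
grasp_force: 66.2
```

Emit:
jog_arm(rows=[[[0,0,0],[-0.012,0,0],50],[[0,0,0],[0,0,0],50]])

```text
clock: 24.05
eef_pos: [0.5047, -0.0941, 0.0093]
tcp_rot: [-0.181, -3.135, 0.0]
wrist_force: [-5.0, 0.2, -1.1]
grip_width: 0.684
grasp_force: 66.2
```

Emit:
jog_arm(rows=[[[0,0,0],[-0.006,0,0],50],[[0,0,0],[0,0,0],50],[[0,0,0],[0,0,0],50],[[0,0,0],[0,0,0],50],[[0,0,0],[0,0,0],50]])

```text
clock: 24.68
eef_pos: [0.5047, -0.0941, 0.0093]
tcp_rot: [-0.181, -3.134, 0.0]
wrist_force: [-7.4, 1.3, -0.2]
grip_width: 0.681
grasp_force: 66.3
```

Emit:
jog_arm(rows=[[[0,0,0],[-0.003,0,0.003],50],[[0,0,0],[0,0,0],50],[[0,0,0],[0,-0.01,0],50],[[0,0,0],[0,0,0],50]])

```text
clock: 25.18
eef_pos: [0.5047, -0.0943, 0.0091]
tcp_rot: [-0.18, -3.134, -0.0]
wrist_force: [-8.6, 4.0, 2.1]
grip_width: 0.687
grasp_force: 66.5
```

Emit:
jog_arm(rows=[[[0,0,0],[0,-0.01,0],50],[[0,0,0],[0,0,0],50]])

```text
clock: 25.42
eef_pos: [0.5048, -0.0944, 0.0092]
tcp_rot: [-0.179, -3.134, -0.001]
wrist_force: [-7.7, 6.2, 2.4]
grip_width: 0.682
grasp_force: 66.5
```

Emit:
jog_arm(rows=[[[0,0,0],[0,0,0],76],[[0,0,0],[0,0,0],76],[[0,0,0],[0,0,0],76],[[0,0,0],[0,0,-0.2],76],[[0,0,0],[0,0,-0.5],76],[[0,0,0],[0,0,-0.7],60],[[0,0,0],[0,0,-0.7],40],[[0,0,0],[0,0,0],40]])

```text
clock: 26.42
eef_pos: [0.5068, -0.0956, 0.1385]
tcp_rot: [0.182, 3.131, -0.001]
wrist_force: [-0.7, -0.3, -0.9]
grip_width: 0.47
grasp_force: 0.0
```

Run:
```python
from h import *
import pickle
stat(); plan([.5573,.0218,.12],128.5,8)
w=r.capture("wrist"); t=r.capture("side");pickle.dump(w,open("w5.pkl","wb"))
A=cv2.resize(w["img"][:,:,::-1],(512,384)); B=cv2.resize(t["img"][195:260,250:315,::-1],None,fx=4,fy=4,interpolation=cv2.INTER_CUBIC)
can=np.zeros((384,780,3),np.uint8);can[:,:512]=A;can[:260,515:775]=B;cv2.imwrite("pics/w5.png",can)
```

```text
26.425 stand xy of TCP [-20.37  -0.07] z 0.1385 yaw 173.35 F stand [-0.7 -0.4] -0.9 tilt [ 0.0048 -0.0009]
[0.0, 0.01, 0.93] [-0.08, 0.26, 0.04]
[0.0, 0.01, 0.93] [-0.05, 0.26, 0.04]
[0.0, 0.01, 0.93] [-0.03, 0.27, 0.04]
[0.0, 0.01, 0.93] [0.0, 0.27, 0.04]
[0.0, 0.01, 0.93] [0.03, 0.27, 0.04]
[0.0, 0.01, 0.93] [0.05, 0.26, 0.04]
[0.0, 0.01, 0.93] [0.08, 0.25, 0.04]
[0.0, 0.01, 0.93] [0.1, 0.25, 0.04]
```

View pics/w5.png

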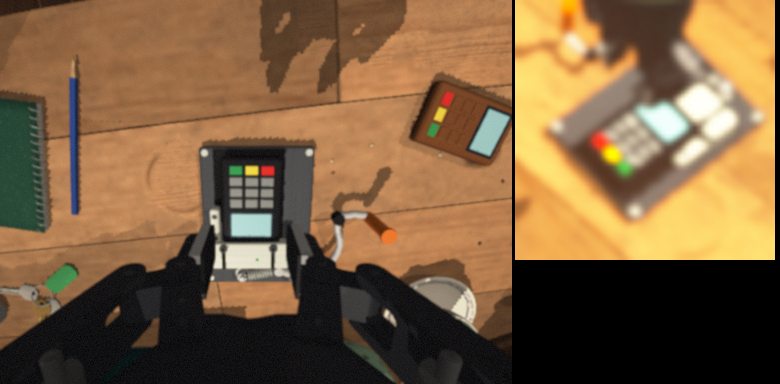

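The reader lies square in the stand with its screen end at the jaw. The arm is back and the knob head is at (388,236). I'll move over the knob.

Emit:
jog_arm(rows=[[[0,0.01,0.93],[-0.08,0.26,0.04],40],[[0,0.01,0.93],[-0.05,0.26,0.04],40],[[0,0,0.93],[-0.03,0.27,0.04],40],[[0,0.01,0.93],[0,0.27,0.04],40],[[0,0,0.93],[0.03,0.27,0.04],40],[[0,0.01,0.93],[0.05,0.26,0.04],40],[[0,0,0.93],[0.08,0.25,0.04],40],[[0,0,0.93],[0.1,0.25,0.04],40]])

```text
clock: 27.52
eef_pos: [0.5563, 0.0233, 0.115]
tcp_rot: [-1.361, -2.825, 0.002]
wrist_force: [-0.9, 0.5, -0.3]
grip_width: 0.466
grasp_force: 0.0
```

Emit:
jog_arm(rows=[[[0,0,0],[0,0,0],40],[[0,0,0],[0,0,0],40]])

```text
clock: 27.78
eef_pos: [0.5562, 0.0221, 0.1157]
tcp_rot: [-1.355, -2.829, 0.002]
wrist_force: [0.3, -0.3, -0.2]
grip_width: 0.463
grasp_force: 0.0
```

Run:
```python
from h import *
import pickle
w=pickle.load(open("w5.pkl","rb")); h=cv2.cvtColor(w["img"],cv2.COLOR_RGB2HSV)
m=((h[...,0]>=4)&(h[...,0]<=15)&(h[...,1]>200)&(h[...,2]>190)); m[:, :375]=0; m[:210]=0;m[260:]=0;m[:,410:]=0
v,u=np.nonzero(m); print(len(u),u.mean(),v.mean(),onz(w,u.mean(),v.mean(),.062), onz(w,388,236,.0635))
clip(); p,M,o=state(); print((M.T@(np.array([.5573,.0218,.0315])-p)/.06).round(3), M[:2,2])
```

```text
144 388.5833333333333 235.75694444444446 [0.55700942 0.02233195 0.062     ] [0.55635775 0.02107023 0.0635    ]
27.775 p [0.5562 0.0221 0.1157] yaw 128.83 R 99.2 ang 0.781 F [ 0.3 -0.3 -0.2] g 39.50378306186721 0.0
[-0.02   0.015  1.403] [-0.00473825  0.00079937]
```

Emit:
jog_arm(rows=[[[0,0,0.05],[-0.02,0.01,0.5],40],[[0,0,0],[0,0,0.5],40],[[0,0,0],[0,0,0.3],40],[[0,0,0],[0,0,0.1],40],[[0,0,0],[0,0,0],0],[[0,0,0],[0,0,0],0],[[0,0,0],[0,0,0],0],[[0,0,0],[0,0,0],0]])

```text
clock: 28.78
eef_pos: [0.5574, 0.022, 0.0327]
tcp_rot: [-1.365, -2.825, 0.001]
wrist_force: [-3.8, -3.7, 2.9]
grip_width: 0.137
grasp_force: 58.3
```

```bash
python3 -c "
from h import *
clip()"
```

```text
28.775 p [0.5574 0.022  0.0327] yaw 128.42 R 98.4 ang 0.79 F [-3.8 -3.7  2.9] g 11.69246702975237 58.297667262959294
```

Emit:
jog_arm(rows=[[[0,0,-0.48],[-0.003,-0.084,0],0],[[0,0,-0.48],[-0.003,-0.084,0],0],[[0,0,-0.48],[-0.003,-0.084,0],0],[[0,0,-0.48],[-0.003,-0.084,0],0],[[0,0,-0.48],[-0.003,-0.084,0],0],[[0,0,-0.48],[-0.003,-0.084,0],0],[[0,0,-0.48],[-0.003,-0.084,0],0],[[0,0,-0.48],[-0.003,-0.084,0],0]])

```text
clock: 29.78
eef_pos: [0.5313, -0.0077, 0.0327]
tcp_rot: [-0.766, -3.041, -0.002]
wrist_force: [-7.4, 5.1, 7.5]
grip_width: 0.131
grasp_force: 58.7
```

Emit:
jog_arm(rows=[[[0,0,-0.48],[-0.003,-0.084,0],0],[[0,0,-0.48],[-0.003,-0.084,0],0],[[0,0,-0.48],[-0.003,-0.084,0],0],[[0,0,-0.48],[-0.003,-0.084,0],0],[[0,0,0],[0,0,0],0]])

```text
clock: 30.4
eef_pos: [0.5226, -0.0279, 0.0326]
tcp_rot: [-0.46, -3.1, 0.0]
wrist_force: [-13.1, -1.5, 11.1]
grip_width: 0.133
grasp_force: 59.0
```

```bash
python3 -c "
from h import *
clip();stat()"
```

```text
30.4 p [ 0.5226 -0.0279  0.0326] yaw 163.11 R 98.9 ang 0.163 F [-13.1  -1.5  11.1] g 11.359757936737301 59.043754348531365
30.4 stand xy of TCP [-12.4   69.07] z 0.0326 yaw 163.11 F stand [-12.9  -2.9] 11.1 tilt [-0.0073  0.0008]
```

Emit:
jog_arm(rows=[[[0,0,-0.17],[0.01,-0.03,0],0],[[0,0,-0.17],[0.005,-0.03,0],0],[[0,0,-0.17],[0,-0.03,0],0],[[0,0,-0.17],[0,-0.03,0],0],[[0,0,0],[0,0,0],0]])

```text
clock: 31.02
eef_pos: [0.5207, -0.0347, 0.0326]
tcp_rot: [-0.351, -3.116, 0.0]
wrist_force: [-8.5, -5.4, 8.3]
grip_width: 0.132
grasp_force: 59.0
```

```bash
python3 -c "
from h import *
clip();stat()"
```

```text
31.025 p [ 0.5207 -0.0347  0.0326] yaw 167.16 R 99.0 ang 0.091 F [-8.5 -5.4  8.3] g 11.27202758790143 58.96109827706823
31.025 stand xy of TCP [-13.49  62.03] z 0.0326 yaw 167.16 F stand [-7.9 -6.3] 8.3 tilt [-0.0055  0.0003]
```

Emit:
jog_arm(rows=[[[0,0,-0.1],[0,-0.015,0],0],[[0,0,-0.1],[0,-0.015,0],0],[[0,0,0],[0,0,0],0]])

```text
clock: 31.4
eef_pos: [0.5203, -0.0365, 0.0326]
tcp_rot: [-0.318, -3.12, 0.0]
wrist_force: [-8.0, -3.8, 8.8]
grip_width: 0.133
grasp_force: 59.0
```

```bash
python3 -c "
from h import *
clip();stat()"
```

```text
31.4 p [ 0.5203 -0.0365  0.0326] yaw 168.35 R 99.0 ang 0.073 F [-8.  -3.8  8.8] g 11.344770366743683 58.966641978768166
31.4 stand xy of TCP [-13.68  60.27] z 0.0326 yaw 168.35 F stand [-7.5 -4.6] 8.8 tilt [-0.0055  0.0003]
```

Emit:
jog_arm(rows=[[[0,0,-0.05],[0,-0.01,0],0],[[0,0,0],[0,0,0],0]])

```text
clock: 31.65
eef_pos: [0.5202, -0.037, 0.0326]
tcp_rot: [-0.31, -3.121, 0.0]
wrist_force: [-9.0, -3.5, 7.8]
grip_width: 0.136
grasp_force: 58.9
```

```bash
python3 -c "
from h import *
clip();stat()"
```

```text
31.65 p [ 0.5202 -0.037   0.0326] yaw 168.65 R 99.0 ang 0.068 F [-9.  -3.5  7.8] g 11.621129598746327 58.93296708469279
31.65 stand xy of TCP [-13.72  59.77] z 0.0326 yaw 168.65 F stand [-8.5 -4.5] 7.8 tilt [-0.0054  0.0004]
```

Emit:
jog_arm(rows=[[[0,0,-0.05],[0.008,-0.01,0],0],[[0,0,0],[0,0,0],0]])

```text
clock: 31.9
eef_pos: [0.5201, -0.0375, 0.0326]
tcp_rot: [-0.302, -3.123, 0.0]
wrist_force: [-5.1, -4.3, 7.0]
grip_width: 0.134
grasp_force: 58.8
```

Emit:
jog_arm(rows=[[[0,0,-0.05],[0,-0.01,0],0],[[0,0,0],[0,0,0],0]])

```text
clock: 32.15
eef_pos: [0.5199, -0.0381, 0.0327]
tcp_rot: [-0.294, -3.123, 0.0]
wrist_force: [-6.1, -4.4, 5.8]
grip_width: 0.129
grasp_force: 58.8
```

```bash
python3 -c "
from h import *
clip();stat()"
```

```text
32.15 p [ 0.5199 -0.0381  0.0327] yaw 169.26 R 99.1 ang 0.057 F [-6.1 -4.4  5.8] g 11.028477908652432 58.838164295302704
32.15 stand xy of TCP [-13.87  58.64] z 0.0327 yaw 169.26 F stand [-5.6 -5. ] 5.8 tilt [-0.0045  0.0004]
```

Emit:
jog_arm(rows=[[[0,0,-0.05],[0.004,-0.01,0],0],[[0,0,0],[0,0,0],0]])

```text
clock: 32.4
eef_pos: [0.5199, -0.0383, 0.0327]
tcp_rot: [-0.285, -3.125, -0.001]
wrist_force: [-4.8, -1.8, 4.9]
grip_width: 0.135
grasp_force: 58.7
```

Emit:
jog_arm(rows=[[[0,0,-0.05],[0,-0.01,0],0],[[0,0,0],[0,0,0],0]])

```text
clock: 32.65
eef_pos: [0.5199, -0.0384, 0.0327]
tcp_rot: [-0.277, -3.126, -0.002]
wrist_force: [-3.5, 0.2, 6.1]
grip_width: 0.135
grasp_force: 58.7
```

```bash
python3 -c "
from h import *
clip();stat()"
```

```text
32.65 p [ 0.5199 -0.0384  0.0327] yaw 169.88 R 99.1 ang 0.053 F [-3.5  0.2  6.1] g 11.51141769714295 58.66787272039801
32.65 stand xy of TCP [-13.9   58.25] z 0.0327 yaw 169.88 F stand [-3.5 -0.2] 6.1 tilt [-0.0036  0.0014]
```

Nose contact is reached: the arm has stopped moving and the knob force has fallen to about zero. I'll release, lift clear and check.

Emit:
jog_arm(rows=[[[0,0,0],[0,0,0],30],[[0,0,0],[0,0,0],30],[[0,0,0],[0,0,0],30],[[0,0,0],[0,0,-0.4],30],[[0,0,0],[0,0,-0.8],30],[[0,0,0],[0,0,-0.9],30],[[0,0,0],[0.3,0.3,-0.9],30],[[0,0,0],[0.3,0.3,0],30]])

```text
clock: 33.65
eef_pos: [0.4925, 0.0037, 0.2154]
tcp_rot: [0.281, 3.127, 0.003]
wrist_force: [0.1, 0.4, -0.9]
grip_width: 0.351
grasp_force: 0.0
```

Run:
```python
from h import *
stat()
w=r.capture("wrist"); t=r.capture("side")
A=cv2.resize(w["img"][:,:,::-1],(512,384)); B=cv2.resize(t["img"][195:260,250:315,::-1],None,fx=4,fy=4,interpolation=cv2.INTER_CUBIC)
can=np.zeros((384,780,3),np.uint8);can[:,:512]=A;can[:260,515:775]=B;cv2.imwrite("pics/w6.png",can)
```

```text
33.65 stand xy of TCP [-45.89  96.99] z 0.2154 yaw 169.75 F stand [0.1 0.4] -0.9 tilt [0.0018 0.0018]
```

View pics/w6.png

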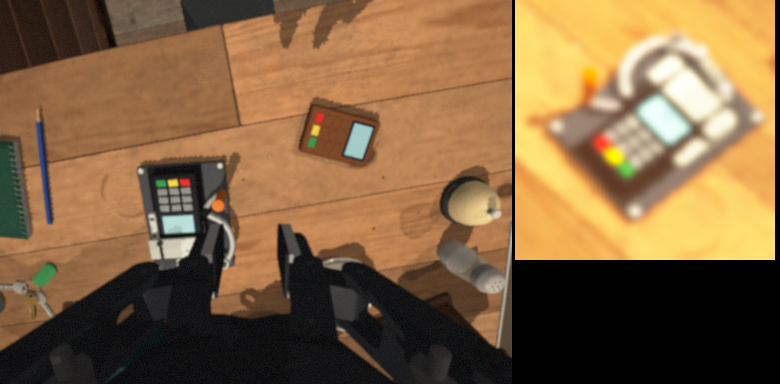

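The reader is seated square under the jaw at (178,200), with the nose on its side near (207,205). The knob is at (218,206) and the robot is clear.

```bash
python3 -c "
from rig import r
print(r.finish_job())"
```

```text
the job is handed in; nothing more can be done
None
```

I put the card reader on charge and handed the job in at about 34 s: the reader was held against the contacts at about 7 to 9 N, the arm was eased shut and now clamps it against the side ledge, and the other things on the bar were left alone; no verdict was returned.

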